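# Stack the tile caddy on the bail-arm tote

### The arm

A 6-joint arm with a two-finger parallel gripper is mounted at the origin on a cart in front of the work surface, level with it; the furniture and walls round the work are solid. World frame = base frame: x ahead of the robot, y to its left, z up, the work surface at z = 0. Lengths are in mm, angles in rad, forces in N, time in s.
With the tool pointing down it reaches from about 275 to 750 mm from the base axis. Payload 10.2 kg.
Tool frame: the origin (TCP) lies at the centre of the arm's flange, where the gripper is bolted on; the fingertips stand 173 mm ahead of it and the grasp point (between the pads) lies 155 mm ahead of it; z points along the fingers, y is the line along which they close (so a half turn about z gives the same grasp; the last joint's range is limited). The gripper opens to 85 mm and grips with 20 to 120 N. Pads are 22 mm wide; open, the fingers measure 114 mm over their backs; the gripper's body (76 mm by 85 mm) begins 54 mm behind the grasp point. The pads swing forward as they close: fully open they stand 13 mm farther back than shut.
Start: joints at [0.922, 0.313, 1.498, -0, 1.331, -0.223], TCP at [216.865, 478.124, 404.694] pointing down, gripper open.
Joint ranges: [-2.94, 2.94], [-0.97, 2.17], [0.19, 2.56], [-1.23, 4.37], [0.02, 3.11], [-2.88, 2.88]. Speed limits (rad/s): [2.39, 2.39, 3.01, 3.14, 3.14, 3.14].

### API

Orientations are given as a unit quaternion [w, x, y, z].
In Python, from rig import ctrl gives the robot as it stands.
- The arm moves only by the shell command python3 steer.py [OPENING] [FORCE], which reads ROWS from standard input. ROWS is a JSON list of rows, 1 to 8 of them, each an object with the fields xyz (a list: dx, dy, dz in cm), turn_vec (a list: a rotation vector rx, ry, rz in rad); a field left out counts as zero; each row is the pose to reach, as a shift and turn from the pose commanded when the command began, along the tool's axes at that moment; what a row does not reach only later rows make up. A row lasts 1/10 s, in which the tool goes at most 50 mm and 0.15 rad, less where a joint would pass 70% of its speed; a pose out of reach is approached as far as the arm can. OPENING is the opening from 0.0 (shut) to 1.0 (fully open), set as the command begins (- or left out keeps the last). The fingers move at their own pace and stop on an object; FORCE is the grip in N (left out, the last holds). Time passes only in rows, so rows that do not move let the fingers close. It prints the time, the measured TCP pose, the force, the opening and the grip force at its end. Input that does not fit is refused with a message, and nothing moves.
- ctrl.sense(): the state, without advancing time (a new reading comes with each control period).
- ctrl.capture(name): name is "side" or "top"; returns the picture (420x560x3 uint8, red, green, blue); there is no depth.
- ctrl.calibration(name): a dict with "fx", "fy", "cx", "cy" (pixels), "position" and "attitude" of the camera in the world. Camera axes: x right, y down, z forward; pixel columns grow to the right and rows downward; lengths in mm; the calibration is good to about 2 mm. A picture is of the moment at which its call begins. calibration takes no time and is no camera call.
- ctrl.finish_job(): hands the job in; it is judged then, once.
The state is a dict: "time_s": time; "joints": joint angles; "dq": joint speeds; "tau": joint torques, N m; "eef_pos": TCP position; "ee_rot": TCP orientation; "force": force on the tool from outside, world axes, zero at the start; "wrist_torque": the same for the moment, N m; "grip_width": opening from 0.0 (shut) to 1.0 (fully open); "grip_force": force on a finger pad.
Only numpy, scipy, OpenCV 4.12 (cv2) and the standard library are available. Lean on these libraries where they do the work, as an engineer would, in place of code of your own. Each camera call takes 0.05 s, during which the arm holds its last target. There are 200 camera calls.

### The job

Swing both steel bail arms of the blue tote in over its mouth, right down to their stops. Then lift the plywood caddy by its dowel handle and set it down gently, level and centred on the two arms, lengthwise along the tote and between the tote's side walls. Keep its two plaster tiles in it and leave the other things on the table where they are.

Things in the scene. Friction and masses are not known exactly. Their poses are not given: they have to be found in the camera images.
- tote: blue open tote, fixed to the table, 130 (x; 140 over the rim beads) x 180 (y) x 80 mm high; origin at the centre of its underside, z up. Side walls (x = +-63 mm, inner faces 122 mm apart) 80 mm high, end walls (y = +-88 mm) 56 mm high. Two loose wooden wedges, 22 mm high, lie inside. Its two bail arms turn on pivots inside the side walls at y = +-82 mm, height 68 mm
- tote_seat (a point): point in the tote's frame at x = 0, y = 0, height 72 mm: level with the top of both arms' cross bars when they are swung fully in; the centre of the caddy's underside belongs here
- bail_left (a joint): angle of the bail arm at the tote's +y end (axis along the tote's x, at y = +82 mm, height 68 mm): 0 = lying level, out beyond the +y end wall; pi/2 = straight up; pi (3.14) = lying level, fully in over the mouth, on its stop. The hinge is lightly stiff (0.04 N m): the arm stays where it is left. It starts between 0 and 0.8
- bail_right (a joint): the same for the bail arm at the tote's -y end (axis at y = -82 mm, height 68 mm): 0 = level, out beyond the -y end wall; pi = fully in over the mouth, on its stop
- bail_left_bar (a point): middle of the cross bar of the left (+y end) bail arm: a round steel bar 8 mm thick, 116 mm long along the tote's x, 45 mm from the pivot axis; two thin side legs (5 mm) join its ends to the pivots. Fully in, the bar lies at y = +37 mm in the tote's frame, height 68 mm
- bail_right_bar (a point): the same for the right (-y end) bail arm; fully in, its bar lies at y = -37 mm in the tote's frame
- caddy: loose plywood caddy, 106 mm (its x) x 150 mm (its y), walls 45 mm high, about 0.46 kg with its tiles, with a raised tongue 40 mm wide at each end (y = +-72 mm, up to 125 mm) that carries the handle. Origin at the centre of its underside, z up; its two ends are alike
- caddy_handle: the caddy's wooden dowel handle, fixed to it: 14 mm thick, along the caddy's y, 138 mm free between the tongues; origin at its middle, 110 mm above the caddy's underside, over its centre
- test_tile_1: pale plaster tile, 44 x 55 x 11 mm, lying loose in the caddy; origin at the centre of its underside
- test_tile_3: pale plaster tile, 42 x 52 x 15 mm, lying loose in the caddy; origin at the centre of its underside
- sanding_block: cork sanding block, 66 x 110 x 31 mm, on the table on the robot's side, between tote and caddy; leave alone

How it is judged (in metres and radians):
On the way, in this order (a step that is already met when the one before it is completed fails the run):
1. both bail arms are swung fully in over the tote's mouth, with the caddy still standing on the table (value of joint each of bail_left, bail_right above 2.95 rad and height (world z) of caddy below 0.02 m), for 0.2 s.
2. the caddy is lifted by its handle, clear of the table (height (world z) of caddy above 0.04 m and contact force between the fingers and caddy_handle above 1 N), for 0.2 s.
At the end, for the whole second after the job is handed in: both bail arms are fully in (past 2.95 rad); the caddy rests on them at the seat height (within 4 mm), level (tilt under 0.05 rad), its length along the tote's (within 0.15 rad), centred within 12 mm across and 20 mm along the tote, at rest, with both tiles still inside it (value of joint each of bail_left, bail_right above 2.95 rad and x of caddy in the frame of tote_seat between -0.012 and 0.012 m and y of caddy in the frame of tote_seat between -0.02 and 0.02 m and z of caddy in the frame of tote_seat between -0.004 and 0.004 m and angle between caddy's own z axis and vertical below 0.05 rad and angle between the y axis of caddy and the y axis of tote, either way round below 0.15 rad and linear speed of caddy below 0.02 m/s and horizontal distance between each of test_tile_1, test_tile_3 and caddy below 0.075 m and z of test_tile_1 in the frame of caddy between 0 and 0.045 m and z of test_tile_3 in the frame of caddy between 0 and 0.045 m); the robot touches nothing.
It fails at once if the caddy is tipped by more than 0.6 rad (angle between caddy's own z axis and vertical above 0.6 rad).
It fails at once if the caddy is dropped or pressed hard on the tote or its arms (over 40 N) (contact force between caddy and tote above 40 N).
It fails at once if the sanding block is moved by more than 30 mm (distance of sanding_block from where it was at the start of the episode above 0.03 m).
It also fails if it takes over 70 s, if anything falls off the work surface, if the arm or the gripper's body presses on something with over 40 N, if the wrist force passes 120 N, or if a joint passes its speed limit or range.

## Working session

There is one attempt and no reset: what is moved stays moved. The work goes in short steps, Python scripts to look and compute and a shell command to move; the robot and the scene stay as the last step left them, time stands still between calls to the robot, and variables do not carry over. Pictures are saved under pics/ and viewed, at most 12 in all, crops included, and the job is handed in when it is done.

```bash
ls; mkdir -p pics
python3 - <<'E'
from rig import ctrl
import cv2
print(ctrl.sense())
for n in("side","top"):
    print(n,ctrl.calibration(n)); cv2.imwrite(f"pics/{n}0.png",ctrl.capture(n)[:,:,::-1])
E
```

```text
pics
rig.py
steer.py
{'time_s': 0.0, 'joints': array([ 9.21637051e-01,  3.13409145e-01,  1.49845198e+00, -9.47040301e-06,
        1.33100564e+00, -2.23396205e-01]), 'dq': array([-3.38338112e-04,  4.18392668e-05,  1.75031191e-03,  8.81280161e-04,
        1.65364764e-04,  1.29739287e-03]), 'tau': array([-2.54028446e-04, -4.12265754e+01, -2.59743744e+01, -2.03449172e-04,
        4.17023824e-03,  1.88709276e-05]), 'eef_pos': array([216.81234585, 478.08471853, 404.15023728]), 'ee_rot': array([-2.65031816e-04,  2.11276116e-01,  9.77426210e-01, -5.79326986e-04]), 'force': array([-0.58920027,  0.60956505,  0.44624406]), 'wrist_torque': array([-0.01229356,  0.03124516,  0.00780014]), 'grip_force': 0.0, 'grip_width': 0.9991475049588548}
side {'fx': 531.5064955921372, 'fy': 531.5064955921372, 'cx': 276.87720155666636, 'cy': 207.74456429506233, 'position': array([ -15.91232587, 1108.57482128,  848.60308431]), 'attitude': array([ 0.11404218, -0.20424599,  0.87047695, -0.43306793])}
top {'fx': 484.02489117193875, 'fy': 484.02489117193875, 'cx': 287.1121158163329, 'cy': 209.29570502411644, 'position': array([329.08862245, 211.90648687, 997.45529572]), 'attitude': array([ 0.06937776, -0.70358624,  0.70577175, -0.04515927])}
```

View pics/side0.png

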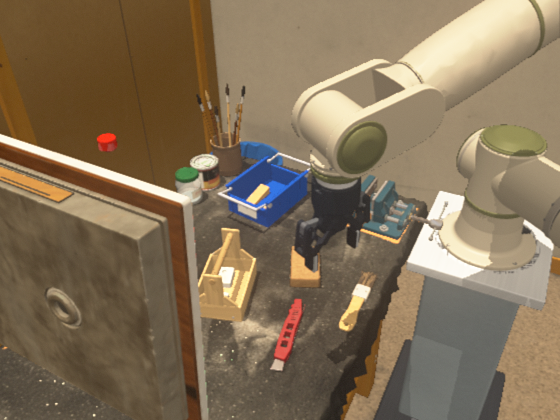

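View pics/top0.png

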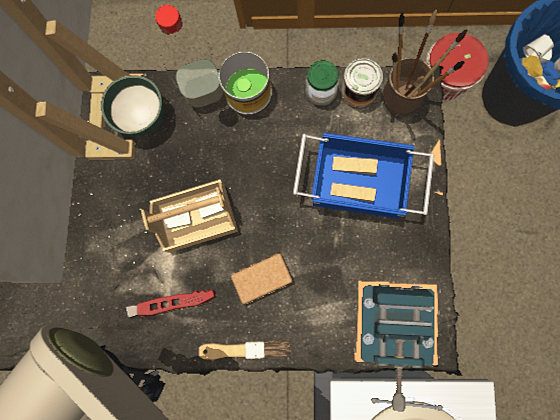

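The top view shows the tote at about (362,175) with both bails out (bars at x≈299 and 431), the caddy at (190,215) with its dowel running from (143,220) to (230,195), and the cork block at (262,279). The side view shows the tote at (265,190) and the caddy at (228,280). I'll zoom in next.

```bash
cat > h.py <<'E'
import numpy as np, cv2
from scipy.spatial.transform import Rotation as R
from rig import ctrl
def q(v): return R.from_quat(np.r_[v[1:],v[0]])
def ray(n,p):
    c=ctrl.calibration(n); d=np.array([(p[0]-c["cx"])/c["fx"],(p[1]-c["cy"])/c["fy"],1.])
    d=q(c["attitude"]).apply(d); return np.array(c["position"]),d/np.linalg.norm(d)
def plane(n,p,z):
    o,d=ray(n,p); return o+d*(z-o[2])/d[2]
def tri(a,b):   # top pixel, side pixel
    o1,d1=ray("top",a); o2,d2=ray("side",b)
    s=np.linalg.lstsq(np.c_[d1,-d2],o2-o1,rcond=None)[0]
    x,y=o1+s[0]*d1,o2+s[1]*d2
    return (x+y)/2,np.linalg.norm(x-y)
def proj(n,P):
    c=ctrl.calibration(n); v=q(c["attitude"]).inv().apply(np.array(P,float)-c["position"])
    return np.array([c["fx"]*v[0]/v[2]+c["cx"],c["fy"]*v[1]/v[2]+c["cy"]])
def crop(n,x0,y0,x1,y1,k,f):
    im=ctrl.capture(n)[y0:y1,x0:x1,::-1]
    cv2.imwrite(f"pics/{f}.png",cv2.resize(im,None,fx=k,fy=k,interpolation=cv2.INTER_CUBIC))
E
python3 - <<'E'
from h import *
crop("top",130,120,450,270,2.5,"t1"); crop("side",190,140,330,330,3,"s1")
hsv=cv2.cvtColor(ctrl.capture("top"),cv2.COLOR_RGB2HSV)
m=cv2.inRange(hsv,(105,120,60),(130,255,255)); m[:,450:]=0
c=max(cv2.findContours(m,0,2)[0],key=cv2.contourArea)
r=cv2.minAreaRect(c);print(r,cv2.boxPoints(r)); print([plane("top",p,80).round(1) for p in cv2.boxPoints(r)])
E
```

```text
((362.5699768066406, 176.00997924804688), (96.16651916503906, 75.3775863647461), 8.13010311126709) [[309.63998 206.51997]
 [320.29996 131.89998]
 [415.49997 145.49998]
 [404.84    220.11998]]
[array([484.4, 200.1,  80. ]), array([633.3, 178. ,  80. ]), array([603.6,  -6.6,  80. ]), array([457.1,  19.8,  80. ])]
```

View pics/t1.png

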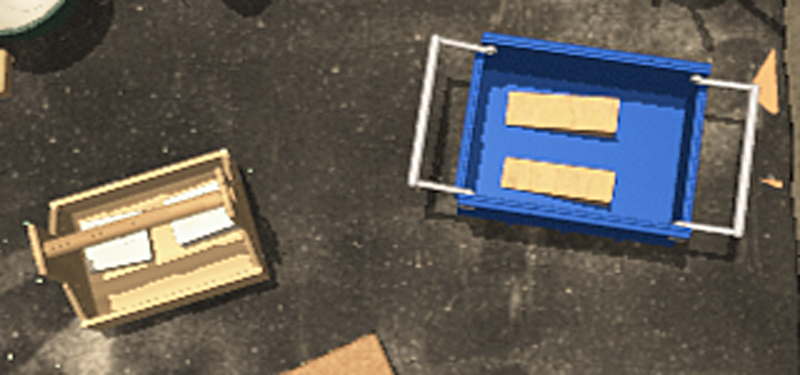

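View pics/s1.png

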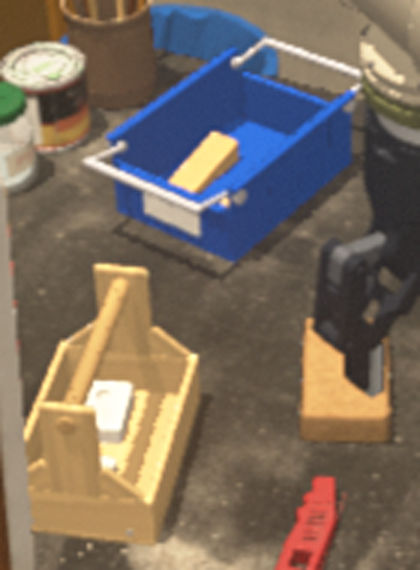

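The top crop shows the left bail bar from (435,38) to (413,184) and the right one from (755,88) to (740,234). The dowel runs from (45,247) to (228,195). In the side crop the left bar runs from (90,161) to (205,207), the right one from (268,42) to (360,75), and the dowel from (70,415) to (122,285).

Run:
```python
from h import *
T=lambda p:(130+p[0]/2.5,120+p[1]/2.5); S=lambda p:(190+p[0]/3,140+p[1]/3)
for n,a,b in [("Lbar+x",(435,38),(90,161)),("Lbar-x",(413,184),(205,207)),("Lpiv+x",(490,49),(122,148)),("Lpiv-x",(472,191),(236,197)),
 ("Rbar+x",(755,88),(268,42)),("Rbar-x",(740,234),(360,75)),("Rpiv+x",(695,79),(236,63)),
 ("dow+y",(50,246),(75,405)),("dow-y",(224,200),(122,285)),("tongue+y",(30,224),(43,404)),
 ("corner+x+y",(485,35),(108,138)),("corner+x-y",(711,66),(234,50)),("cad +x-y",(228,150),(72,340)),("cad -x -y",(270,278),(197,376)),("cad-x+y",(85,326),(158,492))]:
    P,e=tri(T(a),S(b)); print(n,P.round(1),round(e,1))
# wall-top outer corners on plane z=80 ; dowel plane z=110
for p in [(485,35),(711,66),(458,208),(690,240)]: print("w80",plane("top",T(p),80).round(1))
im=ctrl.capture("top")
t=cv2.resize(im[120:270,130:450],None,fx=2.5,fy=2.5)
for p in [(30,224),(42,285),(222,165),(238,218)]: print("tongue125",plane("top",T(p),125).round(1))
for p in [(45,247),(228,199)]: print("dow110",plane("top",T(p),110).round(1))
for p in [(50,203),(228,150),(270,278),(85,326)]: print("cad45",plane("top",T(p),45).round(1))
```

```text
Lbar+x [624.8 209.2  79.7] 4.6
Lbar-x [506.5 226.5  81.4] 6.6
Lpiv+x [620.  165.8  66.8] 3.3
Lpiv-x [504.  180.3  61.2] 7.7
Rbar+x [584.5 -41.2  68.9] 4.9
Rbar-x [474.  -21.2  72.4] 7.2
Rpiv+x [593.    5.6  69.6] 3.0
dow+y [454.9 495.3 117.9] 5.7
dow-y [492.5 368.7 111.1] 0.3
tongue+y [470.4 508.9 124.2] 5.9
corner+x+y [629.2 170.4  77.2] 1.3
corner+x-y [601.5  -6.2  75.1] 3.7
cad +x-y [542.  376.3  46. ] 7.8
cad -x -y [445.7 346.2  21. ] 2.9
cad-x+y [401.1 486.3  51.4] 4.7
w80 [628.9 170.8  80. ]
w80 [601.8  -4.4  80. ]
w80 [490.9 193.2  80. ]
w80 [465.   17.3  80. ]
tongue125 [472.9 510.  125. ]
tongue125 [427.6 498.9 125. ]
tongue125 [516.4 368.4 125. ]
tongue125 [476.5 355.7 125. ]
dow110 [457.9 502.9 110. ]
dow110 [493.5 366.  110. ]
cad45 [503.2 521.8  45. ]
cad45 [545.9 378.1  45. ]
cad45 [441.5 342.3  45. ]
cad45 [403.8 489.2  45. ]
```

```bash
cat >> h.py <<'E'
O=np.array([546.6,94.2]); YT=np.array([.150,.989]); XT=np.array([.989,-.150])
def tw(x,y,z): return np.r_[O+x*XT+y*YT,z]
def delta(P,ang):   # grasp point target, world angle of tool y (mod pi), tool vertical
    s=ctrl.sense(); r=q(s["ee_rot"])
    c=[R.from_matrix(np.c_[np.cross([np.cos(a),np.sin(a),0],[0,0,-1.]),[np.cos(a),np.sin(a),0],[0,0,-1]]) for a in (ang,ang+np.pi)]
    v=min([(r.inv()*k).as_rotvec() for k in c],key=np.linalg.norm)
    t=r.inv().apply(np.array(P,float)+[0,0,155]-s["eef_pos"])
    return t.round(1),v.round(3)
def bail(sgn,th): return tw(0,sgn*(82+45*np.cos(th)),68+45*np.sin(th))
YA=np.arctan2(.989,.150)
E
python3 - <<'E'
from h import *
b=bail(1,.28);print(b,delta(b+[0,0,60],YA),delta(b,YA))
E
```

```text
[565.38712421 218.06977228  80.43600419] (array([-424.8,  -92.8,  109.1]), array([-0.   , -0.   , -0.275])) (array([-424.8,  -92.8,  169.1]), array([-0.   , -0.   , -0.275]))
```

The rows are not in the units I measure in: shifts go in cm. I convert before sending: -230 mm is -23, -50 mm is -5.

```bash
echo '[{"xyz": [-4.5, -1, 0], "turn_vec": [0, 0, -0.04]}, {"xyz": [-9.5, -2, 0], "turn_vec": [0, 0, -0.08]}, {"xyz": [-14, -3, 0], "turn_vec": [0, 0, -0.12]}, {"xyz": [-18.5, -4, 0], "turn_vec": [0, 0, -0.16]}, {"xyz": [-23, -5, 0], "turn_vec": [0, 0, -0.2]}, {"xyz": [-27.5, -6, 0], "turn_vec": [0, 0, -0.24]}, {"xyz": [-32, -7, 1], "turn_vec": [0, 0, -0.275]}, {"xyz": [-36, -7.8, 3], "turn_vec": [0, 0, -0.275]}]' | python3 steer.py 0.3 30; python3 -c "
from h import *
b=bail(1,.28);print(delta(b+[0,0,60],YA),delta(b,YA))"
```

```text
time_s: 1.1
eef_pos: [514.2, 256.7, 375.5]
ee_rot: [0.001, 0.075, 0.997, 0.0]
force: [-0.3, 0.8, -0.6]
grip_width: 0.302
grip_force: 0.0
(array([-56.2, -30.6,  80.2]), array([ 0.001,  0.003, -0.   ])) (array([-56. , -30.7, 140.2]), array([ 0.001,  0.003, -0.   ]))
```

```bash
echo '[{"xyz": [-3, -1.5, 4]}, {"xyz": [-5.6, -3, 8]}, {"xyz": [-5.6, -3, 8]}, {"xyz": [-5.6, -3, 8]}]' | python3 steer.py; python3 -c "
from h import *
b=bail(1,.28);print(delta(b,YA)); crop('side',190,140,330,240,4,'s2');crop('top',250,120,350,220,4,'t2')
import numpy as np
a,b=cv2.imread('pics/s2.png'),cv2.imread('pics/t2.png');cv2.imwrite('pics/c2.png',cv2.resize(np.hstack([a,b]),None,fx=.8,fy=.8))"
```

```text
time_s: 1.5
eef_pos: [563.5, 220.1, 294.0]
ee_rot: [-0.001, 0.076, 0.997, -0.0]
force: [0.1, -0.2, 1.4]
grip_width: 0.298
grip_force: 0.0
(array([-2.2, -1.7, 58.6]), array([-0.   , -0.002, -0.001]))
```

View pics/c2.png

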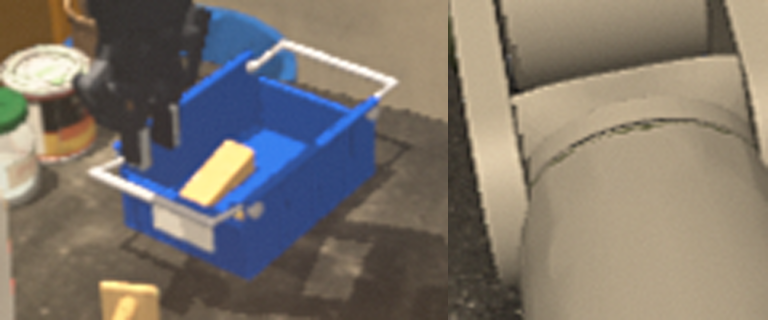

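The side view shows the open fingers above the middle of the left bar, at about (150,150), and the arm hides the tote in the top view. I'll descend and close on the bar.

To row units: -2 mm is -0.2, 58 mm is 5.8.

```bash
echo '[{"xyz": [-0.2, -0.15, 3]}, {"xyz": [-0.2, -0.15, 5.8]}, {"xyz": [-0.2, -0.15, 5.8]}]' | python3 steer.py; echo '[{}, {}, {}, {}, {}]' | python3 steer.py 0 25; python3 -c "
from h import *
b=bail(1,.28);print(delta(b,YA))
for t in np.arange(.28,3.3,.36): print(round(t,2),delta(bail(1,min(t,3.14)),YA)[0])"
```

```text
time_s: 1.9
eef_pos: [564.0, 219.3, 235.2]
ee_rot: [-0.002, 0.075, 0.997, -0.0]
force: [-0.1, 0.3, 0.4]
grip_width: 0.301
grip_force: 0.0
time_s: 2.4
eef_pos: [565.2, 218.2, 238.7]
ee_rot: [0.001, 0.075, 0.997, -0.001]
force: [-2.1, -5.3, -2.3]
grip_width: 0.078
grip_force: 26.5
(array([-0.2, -0.1,  3.3]), array([-0.001,  0.002,  0.   ]))
0.28 [-0.2 -0.1  3.3]
0.64 [ -0.3  -7.3 -11.2]
1.0 [ -0.3 -19.1 -22.2]
1.36 [ -0.3 -34.  -28.3]
1.72 [ -0.3 -50.1 -28.8]
2.08 [ -0.3 -65.4 -23.5]
2.44 [ -0.3 -77.8 -13.3]
2.8 [ -0.2 -85.8   0.7]
3.16 [ -0.2 -88.4  15.7]
```

```bash
echo '[{"xyz": [0, -0.3, -0.8]}, {"xyz": [0, -0.7, -1.4]}, {"xyz": [0, -1.3, -2]}, {"xyz": [0, -1.9, -2.5]}, {"xyz": [0, -2.6, -2.9]}, {"xyz": [0, -3.4, -3.1]}, {"xyz": [0, -4.2, -3.2]}, {"xyz": [0, -5, -3.2]}]' | python3 steer.py; python3 -c "
from h import *
for t in np.arange(1.72,3.3,.18): print(round(t,2),delta(bail(1,min(t,3.14)),YA)[0])"
```

```text
time_s: 3.2
eef_pos: [557.5, 169.9, 273.4]
ee_rot: [0.002, 0.075, 0.997, 0.001]
force: [-6.6, 4.4, 14.0]
grip_width: 0.08
grip_force: 28.3
1.72 [-0.6 -1.1  5.9]
1.9 [-0.6 -9.   7.8]
2.08 [ -0.6 -16.4  11.1]
2.26 [ -0.5 -23.1  15.6]
2.44 [ -0.5 -28.9  21.3]
2.62 [ -0.5 -33.5  27.9]
2.8 [ -0.4 -36.9  35.2]
2.98 [ -0.4 -39.   43.1]
3.16 [ -0.4 -39.6  50.2]
```

```bash
echo '[{"xyz": [0, -0.9, 0.5]}, {"xyz": [0, -1.6, 0.9]}, {"xyz": [0, -2.3, 1.4]}, {"xyz": [0, -2.9, 2]}, {"xyz": [0, -3.3, 2.6]}, {"xyz": [0, -3.7, 3.4]}, {"xyz": [0, -3.9, 4.2]}, {"xyz": [0, -3.95, 5]}]' | python3 steer.py; echo '[{"xyz": [0, 0, 0.1]}, {"xyz": [0, 0, 0.1]}]' | python3 steer.py; python3 -c "
from h import *
print(delta(bail(1,3.1416),YA)[0])
crop('side',190,140,330,240,5,'s3')"
```

```text
time_s: 4.0
eef_pos: [552.1, 129.9, 220.7]
ee_rot: [0.002, 0.075, 0.997, 0.0]
force: [-10.7, -2.3, 41.5]
grip_width: 0.078
grip_force: 35.1
time_s: 4.2
eef_pos: [552.2, 130.0, 220.6]
ee_rot: [0.002, 0.075, 0.997, -0.0]
force: [-8.4, -4.4, 22.2]
grip_width: 0.079
grip_force: 33.7
[ 0.2  0.8 -2.4]
```

View pics/s3.png

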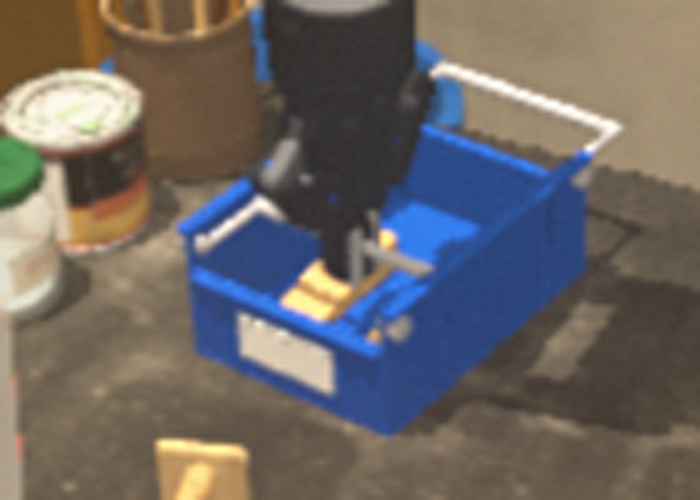

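The side view shows the left bar lying in the mouth, still in the fingers at (360,250), and the right bail still out, from (435,68) to (620,128). I'll release, rise and measure the right bar again.

To row units: -110 mm is -11, -70 mm is -7.

```bash
echo '[{}, {}, {"xyz": [0, 0, -3]}, {"xyz": [0, 0, -7]}, {"xyz": [0, 0, -11]}, {"xyz": [0, 0, -11]}]' | python3 steer.py 0.3 25; python3 -c "
from h import *
t=lambda a:(130+a[0]/2.5,120+a[1]/2.5)
s=lambda a:(190+a[0]/5,140+a[1]/5)
A,B=tri(t((755,88)),s((435,66))),tri(t((740,234)),s((618,128)))
print(A,B); M=(A[0]+B[0])/2; print(M,(M[:2]-O)@XT,(M[:2]-O)@YT)
for th in (0,.1,.2): b=bail(-1,th); print(b,delta(b+[0,0,60],YA),delta(b,YA))"
```

```text
time_s: 4.85
eef_pos: [552.4, 130.3, 332.9]
ee_rot: [0.005, 0.075, 0.997, 0.001]
force: [-0.1, -0.5, -0.1]
grip_width: 0.301
grip_force: 0.0
(array([587.1994913 , -39.46890874,  71.23063646]), np.float64(2.0067369486845053)) (array([469.60254715, -23.41096024,  70.82688949]), np.float64(2.648588705784705))
[528.40101922 -31.43993449  71.02876297] 0.8471981827545975 -126.98774232599344
[527.55  -31.403  68.   ] (array([   0.8, -163.7,   49.6]), array([0.002, 0.01 , 0.   ])) (array([   1.4, -163.8,  109.6]), array([0.002, 0.01 , 0.   ]))
[527.58372188 -31.18066038  72.49250375] (array([   0.8, -163.5,   45.1]), array([0.002, 0.01 , 0.   ])) (array([   1.4, -163.6,  105.1]), array([0.002, 0.01 , 0.   ]))
[527.6845506  -30.51586305  76.94011989] (array([   0.7, -162.8,   40.6]), array([0.002, 0.01 , 0.   ])) (array([   1.3, -162.9,  100.6]), array([0.002, 0.01 , 0.   ]))
```

To row units: -163.5 mm is -16.35, -135 mm is -13.5.

```bash
echo '[{"xyz": [0.1, -4.5, 0]}, {"xyz": [0.1, -9, 0]}, {"xyz": [0.1, -13.5, 0]}, {"xyz": [0.1, -16.35, 2]}, {"xyz": [0.1, -16.35, 5]}, {"xyz": [0.1, -16.35, 5]}]' | python3 steer.py ; python3 -c "
from h import *
print(delta(bail(-1,.06),YA))"
```

```text
time_s: 5.45
eef_pos: [525.2, -31.9, 274.2]
ee_rot: [-0.003, 0.076, 0.997, 0.001]
force: [0.0, -0.2, 0.4]
grip_width: 0.301
grip_force: 0.0
(array([-2.5,  0.9, 48.5]), array([ 0.001, -0.007, -0.002]))
```

```bash
echo '[{"xyz": [-0.2, 0.1, 3]}, {"xyz": [-0.2, 0.1, 4.8]}, {"xyz": [-0.2, 0.1, 4.8]}]' | python3 steer.py; echo '[{}, {}, {}, {}, {}]' | python3 steer.py 0 25; python3 -c "
from h import *
for t in np.arange(.06,3.3,.2): print(round(t,2),delta(bail(-1,min(t,3.14)),YA)[0])"
```

```text
time_s: 5.75
eef_pos: [528.1, -30.0, 228.5]
ee_rot: [-0.002, 0.075, 0.997, 0.0]
force: [-0.1, -0.3, 0.2]
grip_width: 0.3
grip_force: 0.0
time_s: 6.25
eef_pos: [528.5, -31.7, 231.3]
ee_rot: [0.001, 0.075, 0.997, -0.001]
force: [-2.9, -9.9, -1.0]
grip_width: 0.08
grip_force: 26.5
0.06 [0.9 0.2 5.6]
0.26 [ 0.9  1.6 -3.3]
0.46 [  0.9   4.8 -11.7]
0.66 [  0.9   9.5 -19.3]
0.86 [  0.9  15.7 -25.9]
1.06 [  0.9  23.  -31. ]
1.26 [  0.9  31.3 -34.6]
1.46 [  0.9  40.1 -36.5]
1.66 [  0.9  49.  -36.7]
1.86 [  0.9  57.9 -35. ]
2.06 [  0.9  66.2 -31.6]
2.26 [  0.9  73.7 -26.6]
2.46 [  0.9  80.  -20.3]
2.66 [  0.9  85.  -12.8]
2.86 [ 0.9 88.4 -4.5]
3.06 [ 0.9 90.   4.4]
3.26 [ 0.9 90.2  8. ]
```

To row units: 49 mm is 4.9, -40 mm is -4.

```bash
echo '[{"xyz": [0, 0.15, -0.8]}, {"xyz": [0, 0.5, -1.6]}, {"xyz": [0, 0.95, -2.3]}, {"xyz": [0, 1.6, -3]}, {"xyz": [0, 2.3, -3.5]}, {"xyz": [0, 3.1, -3.8]}, {"xyz": [0, 4, -4]}, {"xyz": [0, 4.9, -4]}]' | python3 steer.py; python3 -c "
from h import *
for t in np.arange(1.66,3.3,.2): print(round(t,2),delta(bail(-1,min(t,3.14)),YA)[0])"
```

```text
time_s: 7.05
eef_pos: [536.2, 17.6, 273.1]
ee_rot: [0.003, 0.075, 0.997, -0.001]
force: [1.6, -4.8, 0.5]
grip_width: 0.08
grip_force: 27.0
1.66 [ 1.3 -0.7  5.2]
1.86 [1.3 8.1 6.9]
2.06 [ 1.3 16.4 10.3]
2.26 [ 1.3 23.9 15.3]
2.46 [ 1.4 30.3 21.7]
2.66 [ 1.4 35.2 29.2]
2.86 [ 1.5 38.6 37.5]
3.06 [ 1.5 40.2 46.3]
3.26 [ 1.5 40.4 49.9]
```

To row units: 48 mm is 4.8, 43 mm is 4.3.

```bash
echo '[{"xyz": [0, 0.8, 0.3]}, {"xyz": [0, 1.65, 0.7]}, {"xyz": [0, 2.4, 1.2]}, {"xyz": [0, 3, 1.8]}, {"xyz": [0, 3.5, 2.6]}, {"xyz": [0, 3.85, 3.4]}, {"xyz": [0, 4, 4.3]}, {"xyz": [0, 4, 4.8]}]' | python3 steer.py; echo '[{}, {}]' | python3 steer.py; python3 -c "
from h import *
print(delta(bail(-1,3.1416),YA)[0])"
```

```text
time_s: 7.85
eef_pos: [542.5, 56.8, 223.9]
ee_rot: [0.002, 0.075, 0.997, -0.001]
force: [-8.7, -5.9, 40.2]
grip_width: 0.08
grip_force: 33.0
time_s: 8.05
eef_pos: [542.4, 56.8, 224.0]
ee_rot: [0.002, 0.075, 0.997, -0.001]
force: [-2.5, -6.6, 20.8]
grip_width: 0.082
grip_force: 31.1
[1.5 0.6 1. ]
```

```bash
echo '[{}, {}, {"xyz": [0, 0, -3]}, {"xyz": [0, 0, -7.5]}, {"xyz": [0, 0, -12]}, {"xyz": [0, 0, -12]}]' | python3 steer.py 0.3 25; python3 -c "
from h import *
print(delta([474,433,185],.265))"
```

```text
time_s: 8.65
eef_pos: [542.1, 57.5, 346.8]
ee_rot: [0.004, 0.075, 0.997, 0.0]
force: [0.7, -0.5, -0.2]
grip_width: 0.301
grip_force: 0.0
(array([123.7, 361. ,   6. ]), array([0.006, 0.007, 1.155]))
```

To row units: 360 mm is 36, 45 mm is 4.5.

```bash
echo '[{"xyz": [1.5, 4.5, 0], "turn_vec": [0, 0, 0.144]}, {"xyz": [3.1, 9, 0], "turn_vec": [0, 0, 0.288]}, {"xyz": [4.6, 13.5, 0], "turn_vec": [0, 0, 0.432]}, {"xyz": [6.2, 18, 0], "turn_vec": [0, 0, 0.576]}, {"xyz": [7.7, 22.5, 0], "turn_vec": [0, 0, 0.72]}, {"xyz": [9.3, 27, 0], "turn_vec": [0, 0, 0.864]}, {"xyz": [10.8, 31.5, 0], "turn_vec": [0, 0, 1.01]}, {"xyz": [12.4, 36, 0], "turn_vec": [0, 0, 1.155]}]' | python3 steer.py 0.6; python3 -c "
from h import *
print(delta([474,433,185],.265), ctrl.sense()['joints'].round(2))
crop('side',190,140,330,330,3,'s4')
crop('top',130,110,450,270,2.5,'t4')
cv2.imwrite('pics/c4.png',np.hstack([cv2.resize(cv2.imread('pics/s4.png'),(294,399)),cv2.resize(cv2.imread('pics/t4.png')[:,300:],(500,400))[:399]]))"
```

```text
time_s: 9.45
eef_pos: [474.5, 422.3, 340.2]
ee_rot: [-0.001, 0.592, 0.806, -0.001]
force: [0.6, -0.3, 0.4]
grip_width: 0.605
grip_force: 0.0
(array([10.4,  2.7,  0.2]), array([-0.003,  0.   ,  0.04 ])) [0.54 0.61 1.22 0.   1.31 0.24]
```

View pics/c4.png

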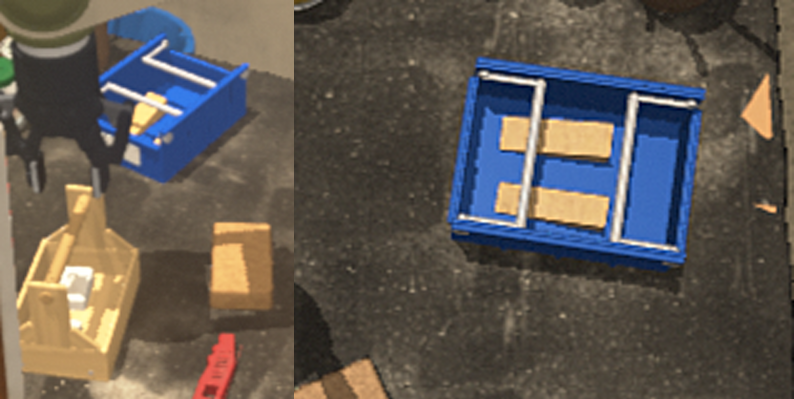

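Both bars now lie in the mouth, with their middles at (534,153) and (624,168) in the top crop, and the caddy stands undisturbed under the open gripper. I'll check bar heights and recompute the tote centre from the bars.

```bash
python3 -c "
from h import *
t=lambda a:(130+(a[0]+6)/2.5,110+a[1]/2.5)
s=lambda a:(190+a[0]/2.1,140+a[1]/2.1)
for a,b in [((541,82),(105,88)),((527,224),(181,112)),((632,97),(146,52)),((616,238),(214,83))]:
  P,e=tri(t(a),s(b)); p=plane('top',t(a),68); print(P.round(1),e.round(1),((p[:2]-O)@XT).round(1),((p[:2]-O)@YT).round(1))
print(delta([474,433,110],.265))"
```

```text
[616.  121.1  63.3] 0.9 62.7 37.0
[500.4 135.2  70.1] 2.2 -52.4 33.0
[595.5  52.4  83.3] 2.4 60.5 -35.4
[488.4  67.7  74.7] 2.7 -53.5 -36.5
(array([ 7.3,  3.6, 74.6]), array([-0.003, -0.001,  0.046]))
```

```bash
echo '[{"xyz": [1, 0.3, 0], "turn_vec": [0, 0, 0.04]}, {"xyz": [1, 0.3, 0], "turn_vec": [0, 0, 0.04]}]' | python3 steer.py 0.6; python3 -c "
from h import *
print(delta([474,433,110],.265))"
```

```text
time_s: 9.75
eef_pos: [474.9, 431.3, 340.3]
ee_rot: [-0.001, 0.605, 0.796, -0.001]
force: [-0.0, -0.4, -0.8]
grip_width: 0.599
grip_force: 0.0
(array([ 1.9, -0.2, 75.3]), array([-0.002,  0.   ,  0.007]))
```

```bash
python3 -c "
from h import *
x0,y0,k=312,125,7
im=ctrl.capture('top')[y0:y0+85,x0:x0+110,::-1]; im=cv2.resize(im,None,fx=k,fy=k,interpolation=cv2.INTER_CUBIC)
for x,z,c in [(70,80,(0,0,255)),(-70,80,(0,0,255)),(61,80,(0,255,0)),(-61,80,(0,255,0))]:
  for ys in [(-85,-60),(-15,15),(60,85)]:
    a,b=[tuple(int(v) for v in (proj('top',tw(x,y,z))+.5-[x0,y0])*k) for y in ys]; cv2.line(im,a,b,c,1)
for y in (37,-37):
  a,b=[tuple(int(v) for v in (proj('top',tw(x,y,68))+.5-[x0,y0])*k) for x in (-58,58)]; cv2.line(im,a,b,(255,0,255),1)
cv2.imwrite('pics/z5.png',im)"
```

```text
(no output)
```

View pics/z5.png

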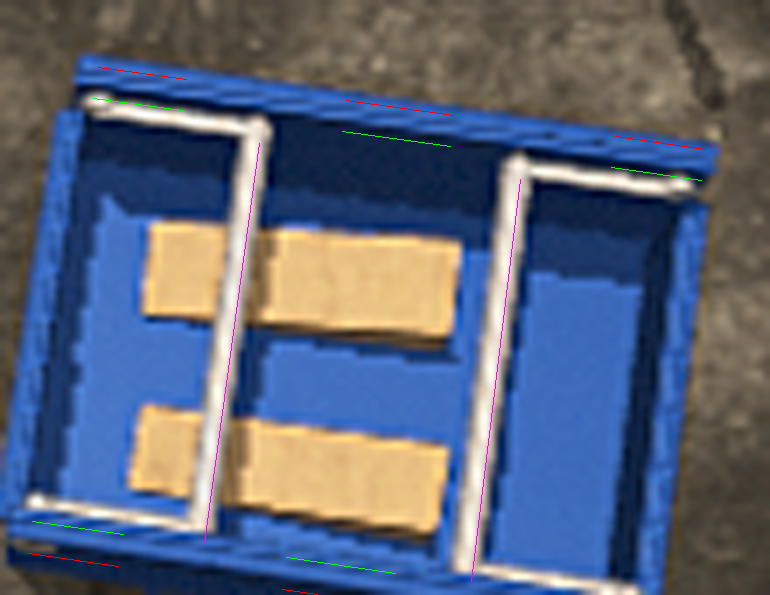

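The overlay shows my tote frame about 3.7 mm too low in x and 1 mm off in y: the red line is at (400,107) where the rim is at (400,93), and the bar ends agree. I'll correct the origin and grasp the handle.

```bash
sed -i 's/O=np.array(\[546.6,94.2\])/O=np.array([550.4,94.6])/' h.py; echo '[{"xyz": [0.2, 0, 3]}, {"xyz": [0.2, 0, 6]}, {"xyz": [0.2, 0, 7.5]}, {"xyz": [0.2, 0, 7.5]}]' | python3 steer.py; echo '[{}, {}, {}, {}, {}, {}]' | python3 steer.py 0 60; python3 -c "
from h import *
print(delta([474,433,110],.265),ctrl.sense()['grip_width']*85)"
```

```text
time_s: 10.2
eef_pos: [474.7, 431.9, 264.6]
ee_rot: [-0.001, 0.605, 0.796, -0.002]
force: [0.0, -0.3, 0.8]
grip_width: 0.602
grip_force: 0.0
time_s: 10.8
eef_pos: [475.0, 432.8, 268.3]
ee_rot: [0.001, 0.605, 0.796, 0.001]
force: [-0.1, -1.4, 6.6]
grip_width: 0.141
grip_force: 58.4
(array([ 0.4, -0.9,  3.3]), array([ 0.003, -0.001,  0.006])) 12.015428519289717
```

To row units: -10 mm is -1, -150 mm is -15.

```bash
echo '[{"xyz": [0, 0, -1]}, {"xyz": [0, 0, -2.5]}, {"xyz": [0, 0, -4.5]}, {"xyz": [0, 0, -6.5]}, {"xyz": [0, 0, -9]}, {"xyz": [0, 0, -12]}, {"xyz": [0, 0, -15]}, {"xyz": [0, 0, -15]}]' | python3 steer.py 0 100; python3 -c "
from h import *
s=ctrl.sense();print(s['grip_force'],s['wrist_torque'],(s['ee_rot']))
crop('side',170,100,330,330,2.5,'s6')
x=ctrl.capture('top')[100:300,100:300,::-1]
cv2.imwrite('pics/c6.png',np.hstack([cv2.imread('pics/s6.png')[:560],cv2.resize(x,None,fx=2,fy=2.8)[:560]]))"
```

```text
time_s: 11.6
eef_pos: [474.4, 432.7, 420.8]
ee_rot: [0.001, 0.605, 0.796, 0.003]
force: [-0.2, -1.0, -4.1]
grip_width: 0.123
grip_force: 97.8
97.83081293106079 [ 0.10416207 -0.00298479 -0.00810256] [0.00117289 0.60528656 0.79600021 0.00323464]
```

View pics/c6.png

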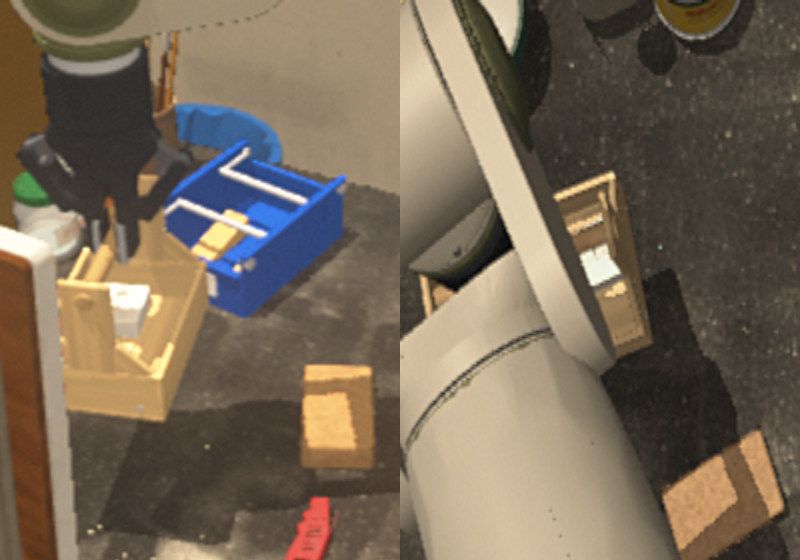

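The caddy hangs level in the fingers, with the tiles inside and the visible −y end corners at (612,173) and (652,345). The sanding block hasn't moved. I'll work out how the caddy sits relative to the grasp.

```bash
python3 -c "
from h import *
s=ctrl.sense(); r=q(s['ee_rot'])
t=lambda a:(100+(a[0]-400)/2,100+a[1]/2.8)
zb=s['eef_pos'][2]-267+0
A,B=plane('top',t((612,173)),zb+45),plane('top',t((652,345)),zb+45)
print(A,B,np.linalg.norm(A-B)); a=np.arctan2(*(A-B)[1::-1]); print('caddy x ang',a, 'tool y',r.apply([0,1,0]),np.arctan2(*r.apply([0,1,0])[1::-1]))
ya=np.array([-np.sin(.265),np.cos(.265)]); C=(A+B)[:2]/2+75*ya; print('centre',C,'tcp-c along y',(s['eef_pos'][:2]-C)@ya,'x',(s['eef_pos'][:2]-C)@[ya[1],-ya[0]])
print('go',delta(np.r_[O,s['eef_pos'][2]-155],-.15))"
```

```text
[544.45432454 379.25672802 193.41041698] [437.59111388 342.49252414 193.41041698] 113.01040872805854
caddy x ang 0.33134691343685974 tool y [ 0.96368383  0.26704033 -0.0017138 ] 0.2703209253661342
centre [471.3795241  433.25656365] tcp-c along y -1.3858686241256661 x 2.8715695819551126
go (array([-3.461e+02, -1.710e+01,  2.000e-01]), array([-0.002,  0.001,  0.42 ]))
```

To row units: -9 mm is -0.9, -4 mm is -0.4.

```bash
echo '[{"xyz": [-1, 0, 0], "turn_vec": [0, 0, 0.02]}, {"xyz": [-3, -0.1, 0], "turn_vec": [0, 0, 0.05]}, {"xyz": [-5.5, -0.2, 0], "turn_vec": [0, 0, 0.09]}, {"xyz": [-8.5, -0.4, 0], "turn_vec": [0, 0, 0.13]}, {"xyz": [-11.5, -0.6, 0], "turn_vec": [0, 0, 0.17]}, {"xyz": [-14.5, -0.8, 0], "turn_vec": [0, 0, 0.21]}, {"xyz": [-17.5, -0.9, 0], "turn_vec": [0, 0, 0.25]}, {"xyz": [-20.5, -1, 0], "turn_vec": [0, 0, 0.29]}]' | python3 steer.py >/dev/null;  echo '[{"xyz": [-3.3, 0.4, 0], "turn_vec": [0, 0, 0.03]}, {"xyz": [-6.3, 0.8, 0], "turn_vec": [0, 0, 0.06]}, {"xyz": [-9, 1.2, 0], "turn_vec": [0, 0, 0.09]}, {"xyz": [-11, 1.5, 0], "turn_vec": [0, 0, 0.12]}, {"xyz": [-11, 1.5, 0], "turn_vec": [0, 0, 0.12]}]' | python3 steer.py; python3 -c "
from h import *
s=ctrl.sense();print('go',delta(np.r_[O,s['eef_pos'][2]-155],-.15))"
```

```text
time_s: 13.0
eef_pos: [532.7, 119.5, 415.0]
ee_rot: [-0.001, 0.756, 0.654, -0.002]
force: [0.8, 0.3, -6.6]
grip_width: 0.125
grip_force: 97.9
go (array([-22.1,  21.1,  -0. ]), array([-0.003,  0.002,  0.006]))
```

```bash
echo '[{"xyz": [-0.8, 0.7, 0]}, {"xyz": [-1.6, 1.5, 0], "turn_vec": [0, 0, 0.006]}, {"xyz": [-2.2, 2.1, 0], "turn_vec": [0, 0, 0.006]}, {"xyz": [-2.2, 2.1, 0], "turn_vec": [0, 0, 0.006]}, {"xyz": [-2.2, 2.1, 0], "turn_vec": [0, 0, 0.006]}]' | python3 steer.py; python3 -c "
from h import *
s=ctrl.sense();print('go',delta(np.r_[O,s['eef_pos'][2]-155],-.15))
zb=s['eef_pos'][2]-267
x0,y0,k=270,80,5
im=ctrl.capture('top')[y0:y0+120,x0:x0+160,::-1]
im=cv2.resize(im,None,fx=k,fy=k,interpolation=cv2.INTER_CUBIC)
def ln(P,c):
  p=[tuple(int(v) for v in (proj('top',a)+.5-[x0,y0])*k) for a in P]
  for a,b in zip(p,p[1:]+p[:1]): cv2.line(im,a,b,c,1)
ln([tw(x,y,zb+45) for x,y in((53,75),(53,-75),(-53,-75),(-53,75))],(0,0,255))
ln([tw(x,y,80) for x,y in((70,88),(70,-88),(-70,-88),(-70,88))],(0,255,0))
cv2.imwrite('pics/z7.png',im)"
```

```text
time_s: 13.5
eef_pos: [550.4, 97.6, 416.5]
ee_rot: [-0.0, 0.757, 0.654, -0.0]
force: [1.4, 0.2, -5.4]
grip_width: 0.129
grip_force: 97.9
go (array([-3. ,  0.4, -0. ]), array([-0.001, -0.   ,  0.004]))
```

View pics/z7.png

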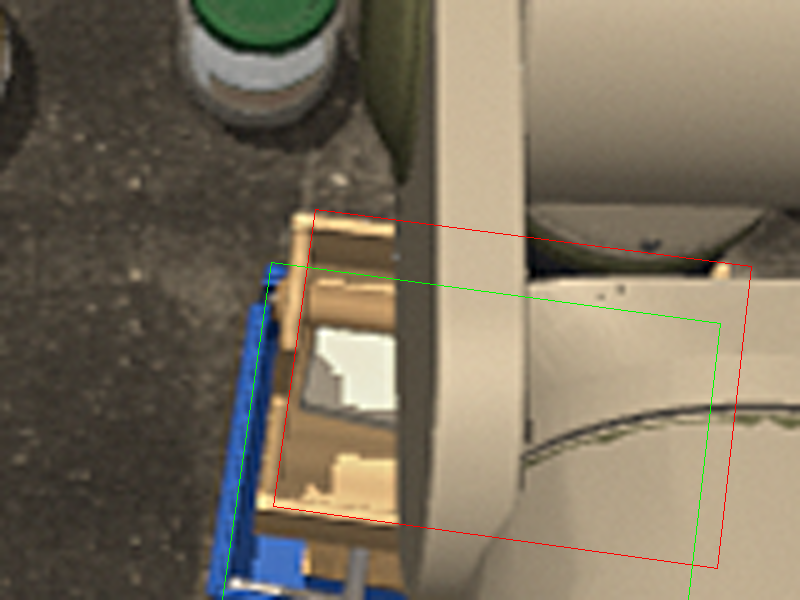

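The caddy sits about 18 px (5.5 mm) too far towards +y, with its end corner at (297,215) against the predicted (315,210). Across the tote it is within about 1 mm. I'll shift along and lower it.

To row units: -5.5 mm is -0.55, 5 mm is 0.5.

```bash
echo '[{"xyz": [-0.3, 0, 0.5]}, {"xyz": [-0.55, 0.05, 1.5]}, {"xyz": [-0.55, 0.05, 2.7]}, {"xyz": [-0.55, 0.05, 3.9]}, {"xyz": [-0.55, 0.05, 4.9]}, {"xyz": [-0.55, 0.05, 5.7]}, {"xyz": [-0.55, 0.05, 6.2]}, {"xyz": [-0.55, 0.05, 6.2]}]' | python3 steer.py; python3 -c "
from h import *
s=ctrl.sense();print('go',delta(np.r_[O,340-155],-.15))"
```

```text
time_s: 14.35
eef_pos: [550.0, 92.0, 354.0]
ee_rot: [-0.0, 0.757, 0.654, -0.0]
force: [0.7, 0.8, -5.1]
grip_width: 0.121
grip_force: 97.9
go (array([ 2.6,  0. , 14. ]), array([-0.001,  0.   ,  0.004]))
```

To row units: 10.5 mm is 1.05, 9.5 mm is 0.95.

```bash
echo '[{"xyz": [0, 0, 0.3]}, {"xyz": [0, 0, 0.6]}, {"xyz": [0, 0, 0.8]}, {"xyz": [0, 0, 0.95]}, {"xyz": [0, 0, 1.05]}, {"xyz": [0, 0, 1.05]}]' | python3 steer.py; echo '[{"xyz": [0, 0, 0.1]}, {"xyz": [0, 0, 0.15]}, {"xyz": [0, 0, 0.15]}]' | python3 steer.py
```

```text
time_s: 14.95
eef_pos: [550.0, 92.0, 344.1]
ee_rot: [-0.0, 0.757, 0.654, -0.0]
force: [-0.2, 0.4, -5.3]
grip_width: 0.123
grip_force: 97.9
time_s: 15.25
eef_pos: [550.0, 92.0, 342.7]
ee_rot: [0.0, 0.757, 0.654, -0.0]
force: [-0.2, 0.4, -5.3]
grip_width: 0.126
grip_force: 97.9
```

```bash
for i in 1 2 3 4; do :; done; echo '[{"xyz": [0, 0, 0.07]}, {"xyz": [0, 0, 0.14]}, {"xyz": [0, 0, 0.14]}]' | python3 steer.py|egrep 'eef|^force'; echo '[{"xyz": [0, 0, 0.07]}, {"xyz": [0, 0, 0.14]}, {"xyz": [0, 0, 0.14]}]' | python3 steer.py|egrep 'eef|^force'
```

```text
eef_pos: [550.0, 92.0, 341.2]
force: [0.2, 0.5, -5.1]
eef_pos: [550.1, 91.9, 340.4]
force: [-0.6, -1.2, -0.2]
```

The force rose from −5 to about 0 N at TCP 340.4, so the caddy is on the bars. I'll press slightly, ease the grip and release.

```bash
echo '[{"xyz": [0, 0, 0.05]}, {"xyz": [0, 0, 0.07]}, {"xyz": [0, 0, 0.07]}]' | python3 steer.py 0 20|egrep 'eef|force'; echo '[{}, {}, {}, {}]' | python3 steer.py 0.5 20|egrep 'eef|force'; echo '[{"xyz": [0, 0, -1]}, {"xyz": [0, 0, -3]}, {"xyz": [0, 0, -6]}, {"xyz": [0, 0, -10]}, {"xyz": [0, 0, -14]}, {"xyz": [4, 0, -14]}, {"xyz": [9, 0, -14]}, {"xyz": [14, 0, -14]}]' | python3 steer.py|egrep 'eef|force'; echo '[{"xyz": [4.5, 0, 0]}, {"xyz": [9, 0, 0]}, {"xyz": [13.5, 0, 0]}, {"xyz": [18, 0, 0]}, {"xyz": [22.5, 0, 0]}, {"xyz": [22.5, 0, 0]}, {"xyz": [22.5, 0, 0]}]' | python3 steer.py|egrep 'eef|force'
python3 -c "
from h import *
x0,y0,k=300,110,4
im=ctrl.capture('top')[y0:y0+130,x0:x0+130,::-1]
im=cv2.resize(im,None,fx=k,fy=k,interpolation=cv2.INTER_CUBIC)
def ln(P,c):
  p=[tuple(int(v) for v in (proj('top',a)+.5-[x0,y0])*k) for a in P]
  for a,b in zip(p,p[1:]+p[:1]): cv2.line(im,a,b,c,1)
ln([tw(x,y,72+45) for x,y in((53,75),(53,-75),(-53,-75),(-53,75))],(0,0,255))
crop('side',215,120,315,250,4,'s8')
j=np.hstack([im,cv2.imread('pics/s8.png')])
cv2.imwrite('pics/c8.png',cv2.resize(j,None,fx=.85,fy=.85))"
```

```text
eef_pos: [550.1, 91.9, 340.4]
force: [-2.7, -0.9, 5.4]
grip_force: 99.3
eef_pos: [550.1, 92.0, 339.2]
force: [0.4, -0.3, 0.4]
grip_force: 0.0
eef_pos: [570.2, 231.9, 480.5]
force: [1.0, 0.1, 0.2]
grip_force: 0.0
eef_pos: [602.7, 454.9, 478.0]
force: [-0.6, -0.5, -1.5]
grip_force: 0.0
```

View pics/c8.png

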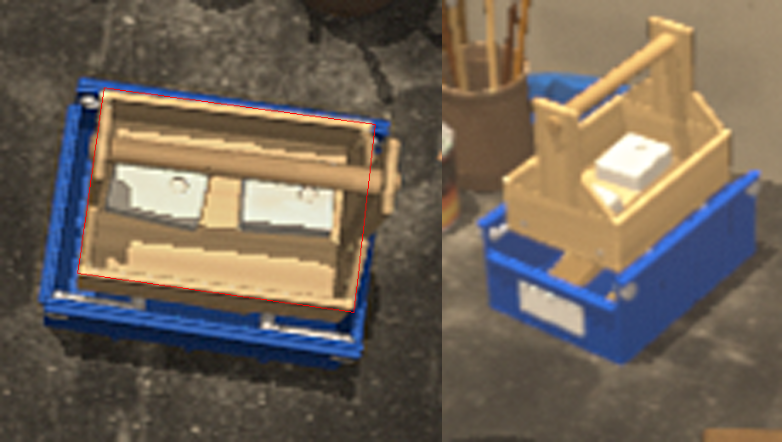

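The caddy sits level on the bars, and its rim matches the predicted rectangle from (102,90) to (355,310) within about 1 mm. Both tiles are inside, so I'll hand in.

```bash
python3 -c "
from rig import ctrl
print(ctrl.finish_job())"
```

```text
the job is handed in; nothing more can be done
None
```

I handed the job in with both bail arms swung down onto their stops and the caddy set level on them, within about 1 mm of centre in the last pictures, with both tiles inside; no verdict came back.

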